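Seat the saddle drilling jig on its hidden pin and hold it down

ROBOT

A 6-joint arm with a two-finger parallel gripper is mounted at the origin on the work surface. World frame = base frame: x ahead of the robot, y to its left, z up, the work surface at z = 0. Lengths are in m, angles in degrees, forces in N, time in s.
With the tool pointing down it reaches from about 0.25 to 0.725 m from the base axis. Payload 9.7 kg.
Tool frame: the origin (TCP) lies midway between the tips of the shut fingers; the grasp point (between the pads) lies 19 mm behind it (bot.pinch_z is the distance from the TCP to the grasp point, in m); z points along the fingers, y is the line along which they close (so a half turn about z gives the same grasp; the last joint's range is limited). The gripper opens to 85 mm and grips with 20 to 120 N. Pads are 22 mm wide; open, the fingers measure 114 mm over their backs; the gripper's body (76 mm by 85 mm) begins 54 mm behind the grasp point. The pads swing forward as they close: fully open they stand 13 mm farther back than shut.
Start: joints at [77.177, 4.979, 10.078, 95.1, 0, 90], TCP at [0.122, 0.536, 0.231] pointing down, gripper open.
Joint ranges: [-179.16, 179.16], [-48.56, 103.87], [-65.8, 70.77], [-126.05, 130.52], [-82.76, 87.17], [-180, 180]. Speed limits (degrees/s): [127.2, 127.2, 147.25, 180, 180, 180].

INTERFACE

Orientations are given as [roll, pitch, yaw] about the fixed x, y, z axes, in that order (R = Rz(yaw) Ry(pitch) Rx(roll)).
In Python, from workcell import sensors, camera, ticket, bot gives the robot as it stands.
- The arm moves only by the shell command python3 -m handwheel 'ROWS' [FORCE]. ROWS is a JSON object of lists of equal length, an entry for each row: "gripper": the opening, from -1 (shut) to 1 (fully open); "slide": the shift along the tool's x, y, z in mm, a list of three; "yaw": the turn about the tool's z in rad. A call has 1 to 8 rows; each row shifts and turns the commanded pose from where the row before left it, along the tool's axes as they then stand; what a row does not reach is not made up. A row lasts 1/12 s, in which the tool goes at most 41.7 mm and 7.16 degrees, less where a joint would pass 70% of its speed; a pose out of reach is approached as far as the arm can. A call is refused whole if a number of a shift passes 41.7 or a number of a turn 0.125, either way. A call with a gripper value outside its range is refused whole. The fingers move at their own pace and stop on an object; FORCE is the grip in N (left out, the last holds). Time passes only in rows, so rows that do not move let the fingers close. It gives the time, the measured TCP pose, the force, the opening and the grip force at its end, in the units of the state.
- sensors.get_obs(): the state, without advancing time (a new reading comes with each control period).
- camera(name): name is "scene" or "side" or "wrist"; returns a dict with "img" (384x512x3 uint8, red, green, blue), "fx", "fy", "cx", "cy" (pixels), "dist" ([k1, k2, p1, p2, k3] as OpenCV has them; the pictures are not rectified), "R" (3x3) and "t" (3): a world point X has camera coordinates R X + t. Camera axes: x right, y down, z forward; pixel columns grow to the right and rows downward; lengths in m; the calibration is good to about 2 mm. A picture is of the moment at which its call begins. There is no depth.
- ticket.job_done(): hands the job in; it is judged then, once.
The state is a dict: "time": time; "q": joint angles; "qd": joint speeds; "joint_efforts": joint torques, N m; "ee_pos": TCP position; "tcp_rot": TCP orientation; "wrist_force": force on the tool from outside, world axes, zero at the start; "torque": the same for the moment, N m; "opening": finger opening in m; "grasp_force": force on a finger pad.
Only numpy, scipy, OpenCV 4.12 (cv2) and the standard library are available. Lean on these libraries where they do the work, as an engineer would, in place of code of your own. Each camera call takes 0.05 s, during which the arm holds its last target. There are 200 camera calls.

TASK

Pick up the wooden saddle drilling jig by its grip block, keep it upright, and set it straddling the narrow rail of the fixture, down on the raised step. Without lifting it off again, slide it along the rail until its socket drops over the locating pin hidden beneath it, then press it down against the sprung lifter until it is fully home on the lower seat. Finish while still holding it pressed fully home with the gripper (do not let go); leave everything else on the bench where it is.

Things in the scene. Friction and masses are not known exactly. Their poses are not given: they have to be found in the camera images.
- jig: Loose wooden saddle jig, about 0.3 kg, an upside-down U on two cheeks, 100 mm long (x), 58 wide (y). Origin: centre of its underside, z up. Cheeks along the long sides 20 high, 46 apart inside; roof z = 20 to 44 mm, with a steel drill bush near each end; on its middle an upright wooden grip block 30 (x) x 44 (y) mm, z = 44 to 84. Same either way round (half turn).
- jig_socket (a point): mouth of the jig's blind round socket, 14 mm wide, 18 mm deep: middle of the roof's underside, 20 mm above the jig's origin, 64 mm below the top of the grip block; axes as the jig's
- fixture: Wooden fixture screwed to the bench: base board 255 x 100 x 18 mm, on it a rail 40 mm wide along its x. Origin at bench level, under the rail's middle line and the edge between step and seat. From x = -110 to 0 mm the rail is a raised step, top 70 mm above the bench; from 0 to 115 mm a lower seat, top 54 mm. The jig's cheeks straddle the rail with 3 mm to spare each side.
- step_top (a point): middle of the top of the raised step, 70 mm above the bench, 111 mm from the pin; axes as the fixture's (x points along the rail towards the pin)
- pin_top (a point): tip of the steel locating pin, which stands on the seat at fixture x = 56 mm: 12 mm thick, 15.5 mm tall, its tip a cone 5.5 mm high and 6 mm wide at the top, about level with the step. With the socket over the pin the jig's end clears the step by 6 mm, so the jig can drop; axes as the fixture's
- lifter (a joint): sprung lifter, two aluminium pads on the seat 25 mm before and behind the pin: 0 when up (pads 6 mm above the seat), grows as pressed (m), 0.006 when flush with the seat. Needs about 6.5 N to start and 11 N to go flush; springs back when let go. The jig's own weight does not press it down.
- offcut: loose off-cut of pale wood, 70 x 38 x 22 mm, lying near the fixture; leave it
- spacer: loose flat plywood strip, 80 x 26 x 10 mm, lying near the fixture on its other side; leave it
- screwdriver: loose screwdriver lying near the robot; leave it
- mug: loose blue mug, 80 mm wide, 95 mm tall; leave it
- tumbler: loose red tumbler, 90 mm wide, 150 mm tall; leave it
- glue: loose yellow glue bottle, 64 mm wide, 170 mm tall; leave it
- hammer: loose hammer lying at the back; leave it
Mind the look-alikes: they are no part of the job. What is shaped like the jig but turquoise or yellow is not meant.

How it is judged:
By the outcome, as a careful person would: the job done as asked, in the order asked, and still so for the second after the job is handed in, while the arm keeps its last pose, push and grip.
It also fails if it takes over 56 s, if anything falls off the work surface, if the arm or the gripper's body presses on something with over 40 N, if the wrist force passes 120 N, or if a joint passes its speed limit or range.

## Working session

There is one attempt and no reset: what is moved stays moved. The work goes in short steps, Python scripts to look and compute and a shell command to move; the robot and the scene stay as the last step left them, time stands still between calls to the robot, and variables do not carry over. Pictures are saved under pics/ and viewed, at most 10 in all, crops included, and the job is handed in when it is done.

```bash
mkdir -p pics; ls; python3 - <<'E'
from workcell import sensors,camera
import cv2,numpy as np
ims=[]
for n in ("scene","side"):
    c=camera(n);ims.append(c["img"]);np.savez(f"pics/{n}0.npz",**c);print(n,c["fx"],c["R"],c["t"],c["dist"])
cv2.imwrite("pics/a.png",cv2.resize(ims[0][...,::-1],(800,600)))
cv2.imwrite("pics/b.png",cv2.resize(ims[1][...,::-1],(800,600)))
print(sensors.get_obs())
E
```

```text
pics
scene 375.032099707373 [[-0.65130686  0.75860006 -0.01803668]
 [ 0.51184939  0.42165965 -0.74847401]
 [-0.56018709 -0.49671832 -0.6629188 ]] [ 0.4121965  -0.24269133  1.47758864] [-0.08375855  0.          0.          0.          0.        ]
side 438.29576795122045 [[ 8.05036433e-01 -5.93225314e-01  2.62663075e-04]
 [-3.93075809e-01 -5.33755056e-01 -7.48730224e-01]
 [ 4.44305920e-01  6.02651862e-01 -6.62874786e-01]] [-0.46528621  0.26933898  1.17658446] [-0.00144033  0.          0.          0.          0.        ]
{'time': 0.1, 'q': array([ 7.71773639e+01,  5.00865386e+00,  1.00393570e+01,  9.50983083e+01,
       -1.19577129e-03,  8.99997839e+01]), 'qd': array([-0.00825418, -0.11550046,  0.16647227,  0.05827224,  0.02855687,
        0.0035756 ]), 'joint_efforts': array([ 1.56783357e-03, -5.21562088e+01,  4.65653300e+01,  1.60118099e-02,
        8.97388941e-05,  4.77972264e-06]), 'ee_pos': array([0.12202646, 0.53609417, 0.23065044]), 'tcp_rot': array([-1.79932395e+02,  1.19551553e-03,  1.67177581e+02]), 'wrist_force': array([ 0.83095708, -0.26577458,  0.21462515]), 'torque': array([ 0.00949369, -0.01007706, -0.01510758]), 'grasp_force': 0.0, 'opening': 0.08540326545811892}
```

View pics/a.png

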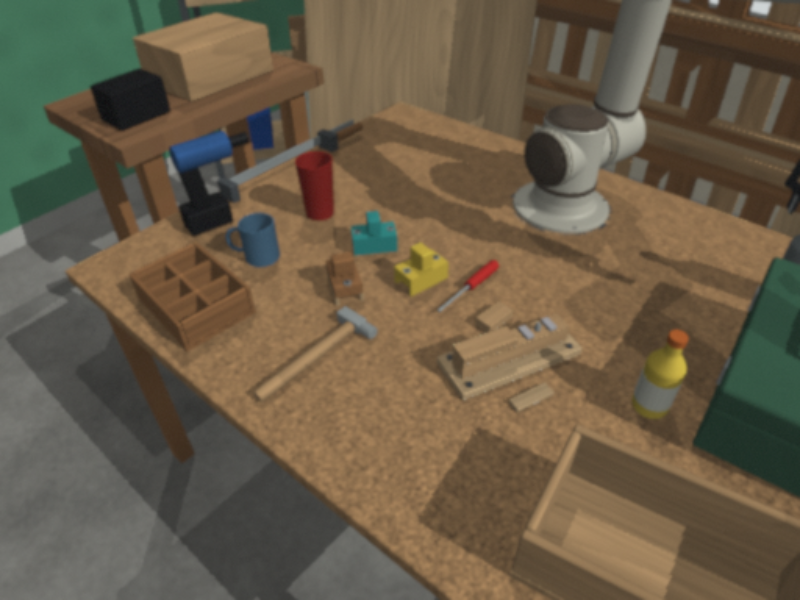

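View pics/b.png

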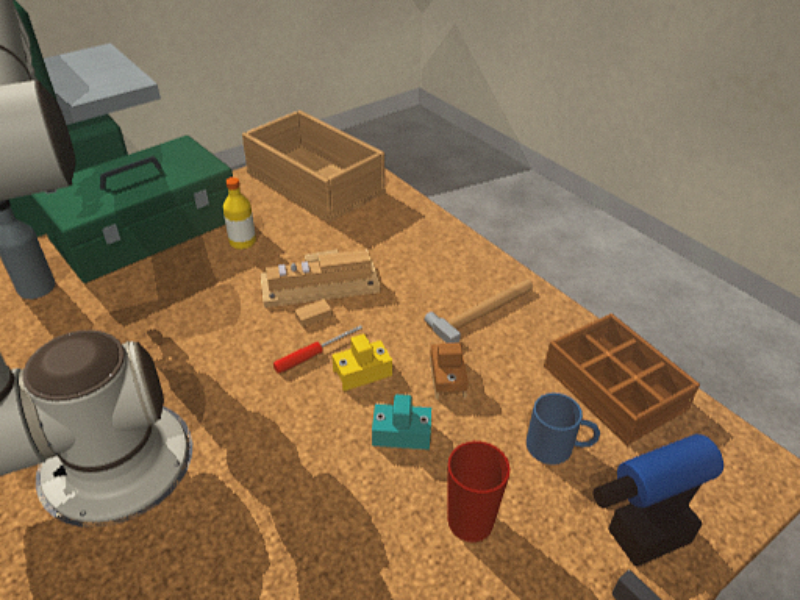

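Both pictures show three jig shapes (in 800x600 pixels). The brown wooden one is at scene (345,278) and side (449,368). The yellow one is at scene (421,270) and side (362,362), and the turquoise one at scene (374,236) and side (402,424). By the description I choose the brown wooden one. The fixture is at scene (510,355) and side (320,277), with its pin between the two pads.

```bash
cat > h.py <<'E'
import cv2,numpy as np
from workcell import camera,sensors
def load(n): return dict(np.load(f"pics/{n}.npz"))
def snap(n,tag):
    c=camera(n); np.savez(f"pics/{tag}.npz",**c); return load(tag)
def K(c): return np.array([[c["fx"],0,c["cx"]],[0,c["fy"],c["cy"]],[0,0,1]],float)
def ray(c,uv):
    p=cv2.undistortPoints(np.array([[uv]],float),K(c),c["dist"])[0,0]
    d=c["R"].T@np.array([*p,1]); return -c["R"].T@c["t"],d/np.linalg.norm(d)
def plane(c,uv,z):
    o,d=ray(c,uv); return o+d*(z-o[2])/d[2]
def tri(obs):
    A=np.zeros((3,3));b=np.zeros(3);rs=[ray(*o) for o in obs]
    for o,d in rs: P=np.eye(3)-np.outer(d,d);A+=P;b+=P@o
    x=np.linalg.solve(A,b); return x,[round(1e3*np.linalg.norm(np.cross(x-o,d)),1) for o,d in rs]
def proj(c,X):
    return cv2.projectPoints(np.array([X],float),cv2.Rodrigues(c["R"])[0],c["t"],K(c),c["dist"])[0][0,0]
def crop(c,u0,v0,w,h,s):
    return cv2.resize(c["img"][v0:v0+h,u0:u0+w,::-1],None,fx=s,fy=s,interpolation=cv2.INTER_CUBIC)
E
python3 - <<'E'
from h import *
a,b=load("scene0"),load("side0")
f=.64
for n,p,q in [("jig",(345,262),(449,350)),("fix-step end?",(457,350),(375,257)),("pin",(538,326),(293,268)),("yellow",(425,250),(362,345)),("turq",(375,217),(402,400)),("glue",(678,338),(232,183))]:
    print(n,*tri([(a,np.array(p)*f),(b,np.array(q)*f)]))
A=np.hstack([crop(a,200,150,70,50,5.7),crop(b,255,205,70,50,5.7)])
B=np.hstack([crop(a,275,190,100,70,4),crop(b,160,150,100,70,4)])
w=min(A.shape[1],B.shape[1]);cv2.imwrite("pics/c.png",np.vstack([A[:,:w],B[:,:w]]));print(w,A.shape)
E
```

```text
jig [ 0.58182867 -0.18956164  0.06951889] [np.float64(3.0), np.float64(3.0)]
fix-step end? [0.63669223 0.12971069 0.06554763] [np.float64(7.4), np.float64(7.4)]
pin [0.48169089 0.20732698 0.05678888] [np.float64(1.4), np.float64(1.4)]
yellow [ 0.45478364 -0.08469423  0.07499123] [np.float64(5.6), np.float64(5.6)]
turq [ 0.43249703 -0.24119749  0.08073932] [np.float64(2.6), np.float64(2.6)]
glue [0.46882506 0.43492264 0.16095405] [np.float64(1.2), np.float64(1.2)]
798 (285, 798, 3)
```

View pics/c.png

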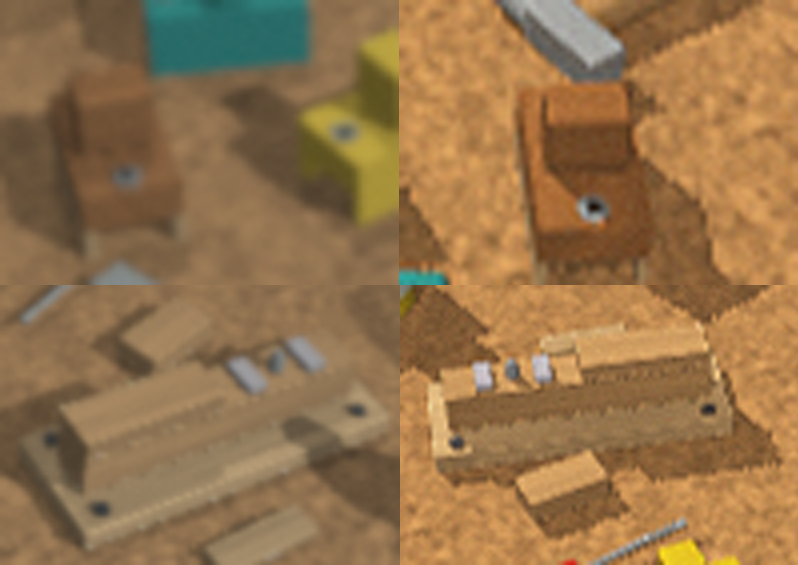

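The close crop confirms the choice. The brown wooden saddle has its grip block on top, with one steel bush visible at each end: scene crop (127,176) and side crop (594,208). The fixture crop shows the step, the two pads and the pin at (278,358) and (512,370).

```bash
cat >> h.py <<'E'
from scipy.spatial.transform import Rotation as Ro
def tool(X):
    o=sensors.get_obs(); R=Ro.from_euler("xyz",o["tcp_rot"],degrees=True).as_matrix()
    return np.round(1e3*R.T@(np.array(X)-o["ee_pos"]),1)
E
python3 - <<'E'
from h import *
a,b=load("scene0"),load("side0")
p=plane(a,(200+127/5.7,150+176/5.7),.044);q=plane(b,(255+195/5.7,205+208/5.7),.044)
print(p,q,(p+q)/2,np.linalg.norm(p-q),np.degrees(np.arctan2(*(p-q)[1::-1])))
# pin & step far end edges
pin,r=tri([(a,(275+278/4,190+(358-285)/4)),(b,(160+(512-400)/4,150+(370-285)/4))]);print(pin,r)
# step top far corners: scene left near corner(62,408), side right far corner..; pads
for z,u,v,n in [(.06,247,375,"padA"),(.06,306,353,"padB"),(.07,62,408,"c1"),(.07,197,363,"c2")]:
    print(n,plane(a,(275+u/4,190+(v-285)/4),z))
for z,u,v,n in [(.06,483,376,"padB"),(.06,542,368,"padA"),(.07,703,327,"c1"),(.07,578,340,"c2"),(.07,712,350,"c3"),(.07,580,363,"c4")]:
    print(n,plane(b,(160+(u-400)/4,150+(v-285)/4),z))
print(tool([.50,.17,.30]),-a["R"].T@a["t"])
E
```

```text
[ 0.60324855 -0.16043841  0.044     ] [ 0.56032519 -0.23009159  0.044     ] [ 0.58178687 -0.195265    0.044     ] 0.08181674669014295 58.35679367959665
[0.48245521 0.20702586 0.05827021] [np.float64(2.4), np.float64(2.4)]
padA [0.51064321 0.20088906 0.06      ]
padB [0.46447123 0.22184321 0.06      ]
c1 [0.62751191 0.12498656 0.07      ]
c2 [0.53217452 0.17183567 0.07      ]
padB [0.45886911 0.20995121 0.06      ]
padA [0.5042333 0.1898529 0.06     ]
c1 [0.63871374 0.1450626  0.07      ]
c2 [0.54279184 0.19313668 0.07      ]
c3 [0.62636103 0.11451716 0.07      ]
c4 [0.52735519 0.16557241 0.07      ]
[-449.8 -273.2  -69. ] [1.22041389 0.52358619 0.80530779]
```

```bash
R='[-34.6,-21,-5.3]'; python3 -m handwheel '{"gripper":[1,1,1,1,1,1,1,1],"slide":[[-34.6,-21,-5.3],[-34.6,-21,-5.3],[-34.6,-21,-5.3],[-34.6,-21,-5.3],[-34.6,-21,-5.3],[-34.6,-21,-5.3],[-34.6,-21,-5.3],[-34.6,-21,-5.3]],"yaw":[0,0,0,0,0,0,0,0]}'
python3 -m handwheel '{"gripper":[1,1,1,1,1,1],"slide":[[-34.6,-21,-5.3],[-34.6,-21,-5.3],[-34.6,-21,-5.3],[-34.6,-21,-5.3],[-34.6,-21,-5.3],[0,0,0]],"yaw":[0,0,0,0,0,0]}'
python3 - <<'E'
from h import *
w=snap("wrist","w1");cv2.imwrite("pics/w1.png",crop(w,0,0,512,384,1.5))
print(proj(w,[.4825,.207,.0695]),-w["R"].T@w["t"],sensors.get_obs()["ee_pos"])
E
```

```text
time: 0.77
ee_pos: [0.3556, 0.3093, 0.2738]
tcp_rot: [-180.0, -0.0, 167.2]
wrist_force: [0.3, 0.5, -0.1]
opening: 0.085
grasp_force: 0.0
time: 1.27
ee_pos: [0.5038, 0.1659, 0.2995]
tcp_rot: [-179.9, 0.0, 166.9]
wrist_force: [0.6, 0.7, 0.2]
opening: 0.0856
grasp_force: 0.0
[281.45148254 137.42977922] [0.43655208 0.18244985 0.44286812] [0.50198319 0.1677479  0.29935059]
```

View pics/w1.png

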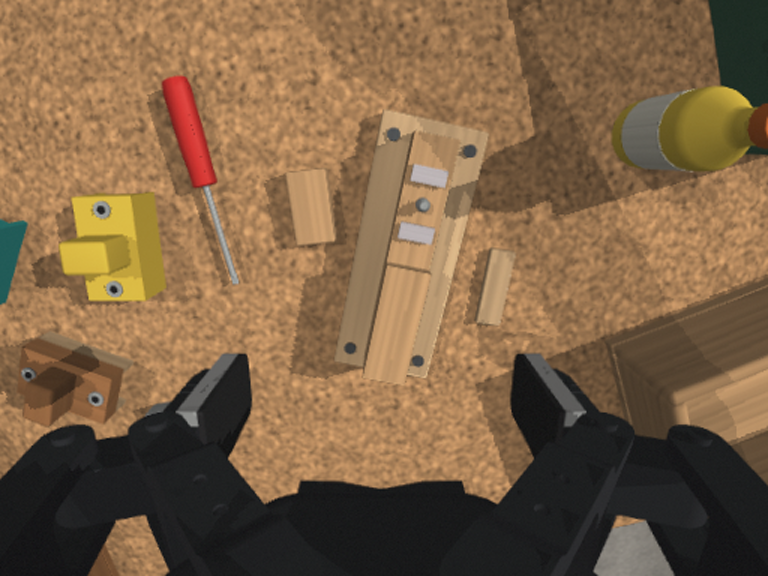

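The wrist view shows the fixture with its pin at (423,205), pads at (428,176) and (416,233), and step-top corners (387,265), (431,271), (406,384), (364,377). The brown jig is lower left, its bushes at (28,375) and (95,400).

```bash
python3 - <<'E'
from h import *
w=load("w1");a=load("scene0");b=load("side0")
hsv=cv2.cvtColor(w["img"],cv2.COLOR_RGB2HSV)
def blobs(m,roi,amin=15):
    u0,v0,u1,v1=roi;k=np.zeros(m.shape,np.uint8);k[v0:v1,u0:u1]=m[v0:v1,u0:u1]
    n,_,s,c=cv2.connectedComponentsWithStats(k);return [(s[i,4],c[i]) for i in range(1,n) if s[i,4]>amin]
low=(hsv[...,1]<60).astype(np.uint8)
pads=[c for _,c in blobs((low&(hsv[...,2]>130)).astype(np.uint8),(260,100,310,170))];print(pads)
dark=[(n,c) for n,c in blobs((hsv[...,2]<100).astype(np.uint8)&(hsv[...,1]<110),(220,75,320,250),12)];print(dark)
pb=[plane(w,c,.06) for c in pads]; print("pads",pb, np.mean(pb,0))
P=lambda u,v:(u/1.5,v/1.5)
print("pin",plane(w,P(423,205),.0695), tri([(w,P(423,205)),(a,(275+278/4,190+(358-285)/4))]),tri([(w,P(423,205)),(b,(160+112/4,150+85/4))]))
C=[plane(w,P(*p),.07) for p in [(387,265),(431,271),(406,384),(364,377)]]
S=[plane(w,P(*p),.018) for p in [(393,134),(469,151),(350,348),(417,361)]]
for X in C+S: print(X)
ang=lambda d:np.degrees(np.arctan2(d[1],d[0]))
print("yaw",ang(C[0]-C[3]),ang(C[1]-C[2]),ang(S[0]-S[2]),ang(S[1]-S[3]),ang(pb[0]-pb[1]), np.linalg.norm(C[0]-C[3]),np.linalg.norm(C[1]-C[0]))
for (p,q) in [((387,265),(197,363)),((364,377),(62,408))]: print(tri([(w,P(*p)),(a,(275+q[0]/4,190+(q[1]-285)/4))]))
B=[plane(w,P(*p),.044) for p in[(28,375),(95,400)]];print("jig",np.mean(B,0),ang(B[0]-B[1]),np.linalg.norm(B[0]-B[1]))
print(tool([.50,.17,.30]))
E
```

```text
[array([285.76363636, 116.98181818]), array([283.        , 135.97058824]), array([276.97368421, 155.03007519])]
[(np.int32(54), array([261.83333333,  89.42592593])), (np.int32(18), array([272.55555556,  99.5       ])), (np.int32(56), array([312.71428571, 100.5       ])), (np.int32(13), array([266., 130.])), (np.int32(22), array([278.95454545, 137.18181818])), (np.int32(14), array([251. , 202.5])), (np.int32(13), array([248.07692308, 215.76923077])), (np.int32(48), array([233.10416667, 231.625     ])), (np.int32(43), array([278.        , 240.13953488]))]
pads [array([0.45967564, 0.21819353, 0.06      ]), array([0.48228838, 0.2099433 , 0.06      ]), array([0.50471701, 0.19729444, 0.06      ])] [0.48222701 0.20847709 0.06      ]
pin [0.4817223  0.20786374 0.0695    ] (array([0.48261288, 0.20885659, 0.06070865]), [np.float64(0.4), np.float64(0.4)]) (array([0.48441128, 0.2084688 , 0.05498512]), [np.float64(1.0), np.float64(1.0)])
[0.52505146 0.16714495 0.07      ]
[0.53886253 0.20313132 0.07      ]
[0.64078033 0.15907038 0.07      ]
[0.62479324 0.12244806 0.07      ]
[0.41836266 0.19781331 0.018     ]
[0.44867658 0.26309932 0.018     ]
[0.61517998 0.10783005 0.018     ]
[0.64545623 0.17271615 0.018     ]
yaw 155.86160586329288 156.62028285258947 155.4305110370391 155.33013395401304 159.9555651392068 0.10929882549369087 0.038545619814010564
(array([0.52625368, 0.16776104, 0.06343757]), [np.float64(0.9), np.float64(0.9)])
(array([0.62564885, 0.12284791, 0.06765028]), [np.float64(0.8), np.float64(0.8)])
jig [ 0.58239502 -0.19781288  0.044     ] -123.93238326886454 0.07638150555121945
[ 2.4  1.7 -0.6]
```

```bash
python3 -m handwheel '{"gripper":[1,1,1,1,1,1,1,1],"slide":[[0,0,0],[0,0,0],[0,0,0],[-29.6,-25.8,3],[-29.6,-25.8,3],[-29.6,-25.8,3],[-29.6,-25.8,3],[-29.6,-25.8,3]],"yaw":[0.116,0.116,0.116,0,0,0,0,0]}'
python3 -m handwheel '{"gripper":[1,1,1,1,1,1],"slide":[[-29.6,-25.8,3],[-29.6,-25.8,3],[-29.6,-25.8,3],[-29.6,-25.8,3],[-29.6,-25.8,3],[0,0,0]],"yaw":[0,0,0,0,0,0]}'
python3 - <<'E'
from h import *
w=snap("wrist","w2");cv2.imwrite("pics/w2.png",crop(w,0,0,512,384,1.5))
print(proj(w,[.582,-.1965,.084]),-w["R"].T@w["t"])
E
```

```text
time: 1.98
ee_pos: [0.5544, -0.0189, 0.285]
tcp_rot: [180.0, -0.0, 147.3]
wrist_force: [0.7, 0.7, -0.7]
opening: 0.0852
grasp_force: 0.0
time: 2.48
ee_pos: [0.6099, -0.2114, 0.2668]
tcp_rot: [-179.9, -0.2, 147.0]
wrist_force: [-0.0, -0.0, -0.9]
opening: 0.0857
grasp_force: 0.0
[250.89654661 141.36796509] [ 0.55250309 -0.17321023  0.41042038]
```

View pics/w2.png

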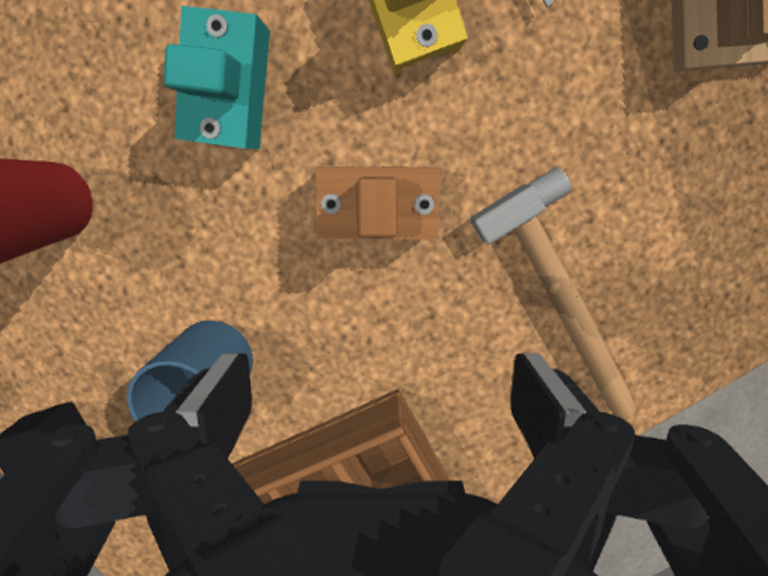

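The wrist camera shows the wooden jig square to the tool: bushes at (331,204) and (424,204), grip-block top about (378,207). The hammer head is at (522,205) and the mug rim at (190,390), both clear of the descent.

```bash
python3 - <<'E'
from h import *
w=load("w2");a=load("scene0");b=load("side0")
hsv=cv2.cvtColor(w["img"],cv2.COLOR_RGB2HSV)
m=((hsv[...,1]<90)&(hsv[...,2]>60)).astype(np.uint8);k=np.zeros_like(m);k[125:148,205:300]=m[125:148,205:300]
n,_,s,c=cv2.connectedComponentsWithStats(k);c=[(s[i,4],c[i]) for i in range(1,n) if s[i,4]>20];print(c)
c=sorted([x[1] for x in c],key=lambda x:x[0])
# block top outline: saturation/brightness profile
g=cv2.cvtColor(w["img"],cv2.COLOR_RGB2GRAY)
print("row130-150 mean",g[128:148,232:272].mean(0).astype(int)); print("col",g[108:164,244:260].mean(1).astype(int))
B=[plane(w,x,.044) for x in c];print(B,"mid",(B[0]+B[-1])/2,np.degrees(np.arctan2(*(B[-1]-B[0])[1::-1])),np.linalg.norm(B[-1]-B[0]))
print(tri([(w,c[-1]),(a,(200+127/5.7,150+176/5.7))]),tri([(w,c[0]),(b,(255+195/5.7,205+208/5.7))]))
print("tops",tri([(w,(378/1.5,207/1.5)),(b,(255+189/5.7,205+105/5.7))]), plane(w,(378/1.5,207/1.5),.084))
E
```

```text
[(np.int32(125), array([220.176, 135.288])), (np.int32(124), array([282.41935484, 135.57258065]))]
row130-150 mean [ 94  94  94  94  94  86  80  94 108 121 122 121 122 122 124 123 123 122
 122 121 120 120 120 121 122 122 122 122 123 125 125 122 102 107 108 109
 109 108 109 109]
col [148 151 144 121 120 122 122 123 125 115  92 109 125 125 124 124 124 124
 124 124 124 123 123 123 123 122 122 122 122 122 122 122 122 121 121 121
 121 120 120 120 120 120 120 120 119 119 119 119 105  86  77  95 103 103
 106 108]
[array([ 0.55882746, -0.22693195,  0.044     ]), array([ 0.60065134, -0.1629775 ,  0.044     ])] mid [ 0.5797394  -0.19495473  0.044     ] 56.816780510731434 0.0764160199229562
(array([ 0.60101637, -0.1629045 ,  0.04125069]), [np.float64(0.0), np.float64(0.0)]) (array([ 0.56007692, -0.22815425,  0.04233046]), [np.float64(1.6), np.float64(1.6)])
tops (array([ 0.58150916, -0.19497381,  0.07613356]), [np.float64(1.6), np.float64(1.6)]) [ 0.57957207 -0.19347864  0.084     ]
```

```bash
python3 - <<'E'
from h import *
print(tool([.5797,-.1945,.0505]),sensors.get_obs()["ee_pos"],sensors.get_obs()["tcp_rot"])
E
```

```text
[ 32.1  -3.9 217.3] [ 0.60947938 -0.20886256  0.26770392] [-179.94510134   -0.18865629  147.07151759]
```

```bash
python3 -m handwheel '{"gripper":[1,1,1,1,1,1,1,1],"slide":[[16,-2,0],[16,-2,0],[0,0,36],[0,0,36],[0,0,36],[0,0,36],[0,0,0],[0,0,0]],"yaw":[0,0,0,0,0,0,0,0]}'
python3 - <<'E'
from h import *
print(tool([.5797,-.1945,.0505]),sensors.get_obs()["tcp_rot"])
E
```

```text
time: 3.2
ee_pos: [0.5791, -0.1911, 0.1255]
tcp_rot: [-180.0, -0.2, 147.3]
wrist_force: [0.5, 0.2, 1.3]
opening: 0.0854
grasp_force: 0.0
[-2.6 -2.5 75. ] [-179.96364285   -0.19327219  147.32481062]
```

```bash
python3 -m handwheel '{"gripper":[1,1,1,1,1,1],"slide":[[-2.5,-2.5,25],[0,0,25],[0,0,15],[0,0,10],[0,0,0],[0,0,0]],"yaw":[0.007,0,0,0,0,0]}'
python3 -m handwheel '{"gripper":[-1,-1,-1,-1,-1,-1,-1,-1],"slide":[[0,0,0],[0,0,0],[0,0,0],[0,0,0],[0,0,0],[0,0,0],[0,0,0],[0,0,0]],"yaw":[0,0,0,0,0,0,0,0]}' 60
```

```text
time: 3.7
ee_pos: [0.582, -0.1963, 0.0534]
tcp_rot: [180.0, 0.1, 146.9]
wrist_force: [-0.7, -0.1, 0.8]
opening: 0.0852
grasp_force: 0.0
time: 4.37
ee_pos: [0.5813, -0.1966, 0.0519]
tcp_rot: [180.0, 0.1, 146.8]
wrist_force: [-0.8, 0.0, 5.6]
opening: 0.0292
grasp_force: 60.3
```

```bash
python3 -m handwheel '{"gripper":[-1,-1,-1,-1,-1,-1,-1,-1],"slide":[[0,0,-10],[0,0,-25],[0,0,-25],[0,0,-25],[0,0,-25],[0,0,0],[0,0,0],[0,0,0]],"yaw":[0,0,0,0,0,0,0.11,0.1185]}' 60
python3 -m handwheel '{"gripper":[-1,-1,-1,-1,-1,-1,-1,-1],"slide":[[0,0,0],[0,0,0],[0,0,0],[0,0,0],[0,0,0],[0,0,0],[0,0,0],[0,0,0]],"yaw":[0.1185,0.1185,0.1185,0.1185,0.1185,0.1185,0.1185,0.1185]}'
python3 -m handwheel '{"gripper":[-1,-1,-1,-1],"slide":[[0,0,0],[0,0,0],[0,0,0],[0,0,0]],"yaw":[0.1185,0.1185,0.01,0]}'
python3 - <<'E'
from h import *
o=sensors.get_obs();print(tool([.582,.1625,.18]),o["ee_pos"],o["tcp_rot"],o["q"])
E
```

```text
time: 5.03
ee_pos: [0.5809, -0.1963, 0.1608]
tcp_rot: [-180.0, -0.0, 133.5]
wrist_force: [0.2, 0.2, -3.0]
opening: 0.0294
grasp_force: 59.8
time: 5.7
ee_pos: [0.5806, -0.1962, 0.16]
tcp_rot: [-179.9, -0.0, 79.1]
wrist_force: [-0.1, -0.1, -2.9]
opening: 0.0296
grasp_force: 59.7
time: 6.03
ee_pos: [0.5807, -0.1962, 0.1604]
tcp_rot: [-179.9, 0.0, 65.4]
wrist_force: [0.3, 0.1, -3.5]
opening: 0.0291
grasp_force: 59.7
[ 326.8 -148.   -19.5] [ 0.58069527 -0.19623637  0.16036111] [-1.79918772e+02  5.50400057e-03  6.54351090e+01] [-1.86731639e+01  1.29162861e+01  1.11608164e+01  8.83258945e+01
  2.86306443e-03  9.58917290e+01]
```

```bash
python3 -m handwheel '{"gripper":[-1,-1,-1,-1,-1,-1,-1,-1],"slide":[[32.7,-14.8,0],[32.7,-14.8,0],[32.7,-14.8,0],[32.7,-14.8,0],[32.7,-14.8,0],[32.7,-14.8,0],[32.7,-14.8,0],[32.7,-14.8,0]],"yaw":[0,0,0,0,0,0,0,0]}'
python3 -m handwheel '{"gripper":[-1,-1,-1,-1,-1],"slide":[[32.7,-14.8,0],[32.7,-14.8,0],[0,0,0],[0,0,0],[0,0,0]],"yaw":[0,0,0,0,0]}'
python3 - <<'E'
from h import *
w=snap("wrist","w3");a=snap("scene","scene3");b=snap("side","side3")
o=sensors.get_obs();print(tool([.582,.1625,.16]),o["ee_pos"],o["tcp_rot"])
A=np.hstack([crop(a,270,160,110,85,3.6),crop(b,150,110,110,85,3.6)])
B=crop(w,0,170,512,214,A.shape[1]/512)[:290]
cv2.imwrite("pics/d.png",np.vstack([A,B]))
E
```

```text
time: 6.7
ee_pos: [0.5824, 0.0925, 0.1609]
tcp_rot: [-180.0, 0.0, 65.5]
wrist_force: [1.7, -0.3, -2.6]
opening: 0.029
grasp_force: 60.0
time: 7.12
ee_pos: [0.5831, 0.1625, 0.1608]
tcp_rot: [-180.0, 0.0, 65.5]
wrist_force: [-0.2, -0.6, -3.2]
opening: 0.0291
grasp_force: 60.2
[ 0.4 -1.8  1.2] [0.58343208 0.16142528 0.16119804] [-1.79999203e+02  1.16268609e-02  6.52552839e+01]
```

View pics/d.png

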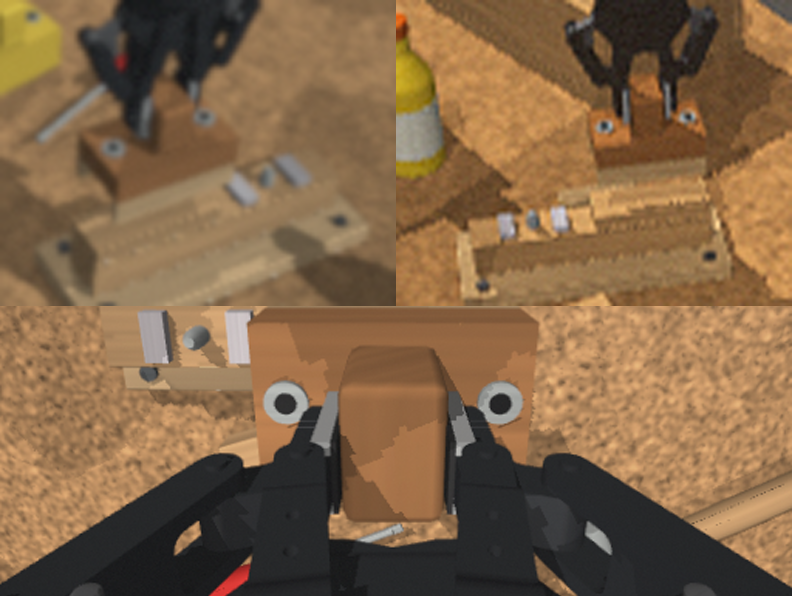

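The jig hangs upright and square in the gripper above the step. Its bushes are at scene crop (113,148) and (204,117), side (604,127) and (688,117), and wrist (286,403) and (500,403). In the wrist view the pads lie about (154,338) and (237,338), with the pin at (193,337).

```bash
python3 - <<'E'
from h import *
w,a,b=load("w3"),load("scene3"),load("side3");w1=load("w1")
W=lambda x,y:(x/1.547,170+(y-306)/1.547);S=lambda x,y:(270+x/3.6,160+y/3.6);D=lambda x,y:(150+(x-396)/3.6,110+y/3.6)
L=tri([(w,W(286,403)),(a,S(204,117)),(b,D(604,127))]);R=tri([(w,W(500,403)),(a,S(113,148)),(b,D(688,117))])
print(L,R);M=(L[0]+R[0])/2;z=M[2]
l,r=plane(w,W(286,403),.152),plane(w,W(500,403),.152)
print("mid3",M,"wrist-only",(l+r)/2,np.linalg.norm(r-l),np.degrees(np.arctan2(*(l-r)[1::-1])))
p=[plane(w,W(*q),.06) for q in[(154,338),(237,338)]];print("pads",p)
print("pad tri",tri([(w,W(154,338)),(w1,(285.8,117))]),"pin tri",tri([(w,W(190,336)),(w1,(282,136.7))]))
o=sensors.get_obs();Rm=Ro.from_euler("xyz",o["tcp_rot"],degrees=True).as_matrix()
print("mid in tool",Rm.T@(M-o["ee_pos"])*1e3,Rm.T@((l+r)/2-o["ee_pos"])*1e3)
E
```

```text
(array([0.55003292, 0.17942061, 0.15134238]), [np.float64(1.9), np.float64(1.3), np.float64(2.4)]) (array([0.62007403, 0.14715706, 0.15114102]), [np.float64(1.2), np.float64(1.9), np.float64(2.5)])
mid3 [0.58505348 0.16328884 0.1512417 ] wrist-only [0.583562   0.16339853 0.152     ] 0.07758393513623435 155.47764596100242
pads [array([0.45959645, 0.21755923, 0.06      ]), array([0.50339454, 0.19761111, 0.06      ])]
pad tri (array([0.45974361, 0.21788441, 0.06035627]), [np.float64(0.3), np.float64(0.3)]) pin tri (array([0.48215867, 0.20915911, 0.06465036]), [np.float64(1.0), np.float64(1.0)])
mid in tool [2.37314626 0.69262162 9.95584451] [ 1.84831993 -0.70784022  9.1976714 ]
```

```bash
python3 -m handwheel '{"gripper":[-1,-1,-1,-1,-1,-1],"slide":[[-1.7,0,0],[0,0,15],[0,0,15],[0,0,5],[0,0,0],[0,0,0]],"yaw":[0,0,0,0,0,0]}'
python3 - <<'E'
from h import *
w=snap("wrist","w4");a=snap("scene","scene4");b=snap("side","side4")
o=sensors.get_obs();print(o["ee_pos"],o["tcp_rot"])
A=np.hstack([crop(a,285,180,80,60,5),crop(b,190,120,80,60,5)])
B=crop(w,0,170,512,214,A.shape[1]/512)[:290]
cv2.imwrite("pics/e.png",np.vstack([A,B]))
E
```

```text
time: 7.77
ee_pos: [0.5826, 0.1605, 0.1265]
tcp_rot: [-180.0, 0.0, 65.2]
wrist_force: [0.2, -0.1, -2.2]
opening: 0.0293
grasp_force: 60.1
[0.58309581 0.16097037 0.12729725] [ 1.79935214e+02 -5.56754597e-02  6.52701892e+01]
```

View pics/e.png

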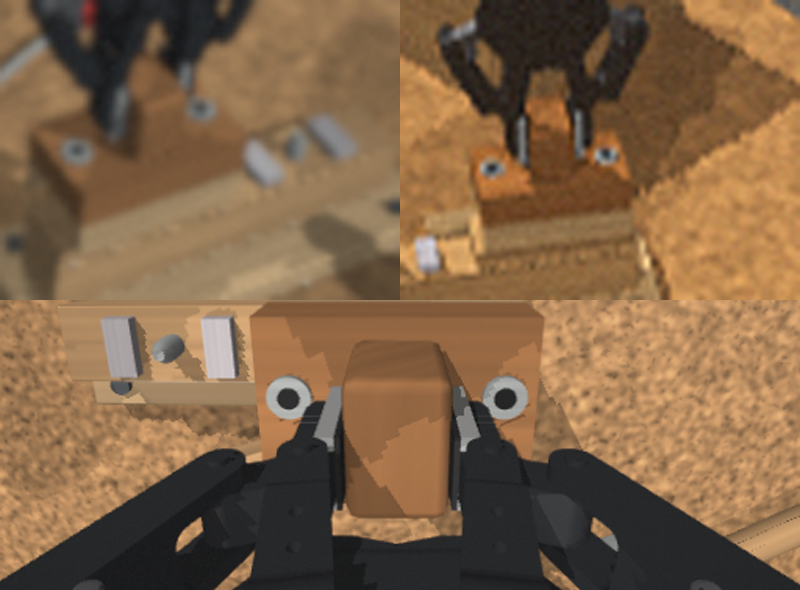

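The jig now hovers just above the step. In the wrist view the bushes are at (288,398) and (505,398), the pads at (121,347) and (220,347). I compare the middle lines next.

```bash
python3 - <<'E'
from h import *
w=load("w4")
W=lambda x,y:(x/1.5625,170+(y-300)/1.5625)
l,r=plane(w,W(288,398),.1175),plane(w,W(505,398),.1175);M=(l+r)/2
p=[plane(w,W(*q),.06) for q in[(121,347),(220,347)]];pm=(p[0]+p[1])/2
u=np.array([-.909,.416,0]);n=np.array([-.416,-.909,0])
for P in (pm,np.array([.4817,.2079,0])): print(P,M,(M-P)@u*1e3,(M-P)@n*1e3)
print(np.linalg.norm(l-r),np.linalg.norm(p[0]-p[1]),np.degrees(np.arctan2(*(l-r)[1::-1])))
E
```

```text
[0.48318681 0.20781689 0.06      ] [0.58287632 0.16134509 0.1175    ] -109.95003528817792 0.7720335655286361
[0.4817 0.2079 0.    ] [0.58287632 0.16134509 0.1175    ] -111.33611991417098 0.22906727427022405
0.0780206742046184 0.05000759675015958 155.26063772233448
```

```bash
python3 -m handwheel '{"gripper":[-1,-1,-1,-1,-1],"slide":[[0,0,7],[0,0,7],[0,0,5],[0,0,0],[0,0,0]],"yaw":[0,0,0,0,0]}'
python3 -m handwheel '{"gripper":[-1,-1,-1,-1],"slide":[[0,0,1.5],[0,0,1.5],[0,0,0],[0,0,0]],"yaw":[0,0,0,0]}'
```

```text
time: 8.33
ee_pos: [0.5823, 0.1609, 0.1065]
tcp_rot: [-179.9, 0.0, 65.3]
wrist_force: [0.2, -0.0, -2.7]
opening: 0.0291
grasp_force: 60.1
time: 8.67
ee_pos: [0.5827, 0.161, 0.1043]
tcp_rot: [180.0, -0.0, 65.3]
wrist_force: [-0.3, -0.2, -2.8]
opening: 0.0291
grasp_force: 60.1
```

```bash
python3 -m handwheel '{"gripper":[-1,-1,-1,-1],"slide":[[0,0,1],[0,0,1],[0,0,0],[0,0,0]],"yaw":[0,0,0,0]}'
python3 -m handwheel '{"gripper":[-1,-1,-1],"slide":[[0,0,0.5],[0,0,0],[0,0,0]],"yaw":[0,0,0]}'
```

```text
time: 9.0
ee_pos: [0.5826, 0.161, 0.1021]
tcp_rot: [-180.0, 0.0, 65.3]
wrist_force: [0.0, -1.0, -2.3]
opening: 0.0291
grasp_force: 60.1
time: 9.25
ee_pos: [0.5827, 0.161, 0.1019]
tcp_rot: [180.0, -0.0, 65.3]
wrist_force: [-0.4, -0.1, -0.8]
opening: 0.0293
grasp_force: 60.2
```

```bash
python3 -m handwheel '{"gripper":[-1,-1,-1],"slide":[[0,0,0.6],[0,0,0],[0,0,0]],"yaw":[0,0,0]}'
python3 -m handwheel '{"gripper":[-1,-1,-1],"slide":[[0,0,0.6],[0,0,0],[0,0,0]],"yaw":[0,0,0]}'
```

```text
time: 9.5
ee_pos: [0.5827, 0.161, 0.1018]
tcp_rot: [180.0, -0.0, 65.3]
wrist_force: [-3.3, 0.5, 5.0]
opening: 0.0296
grasp_force: 61.0
time: 9.75
ee_pos: [0.5827, 0.1611, 0.1019]
tcp_rot: [180.0, -0.0, 65.3]
wrist_force: [-4.8, -0.4, 9.6]
opening: 0.0291
grasp_force: 61.8
```

```bash
python3 -m handwheel '{"gripper":[-1,-1,-1,-1,-1,-1,-1,-1],"slide":[[0,0,-0.5],[0,-5,0],[0,-10,0],[0,-10,0],[0,-10,0],[0,-5,0],[0,0,0],[0,0,0]],"yaw":[0,0,0,0,0,0,0,0]}'
```

```text
time: 10.42
ee_pos: [0.5458, 0.1784, 0.1018]
tcp_rot: [-180.0, -0.1, 65.3]
wrist_force: [-4.4, 1.4, 8.4]
opening: 0.0289
grasp_force: 61.8
```

```bash
python3 -m handwheel '{"gripper":[-1,-1,-1,-1,-1,-1,-1,-1],"slide":[[0,0,-0.4],[0,-5,0],[0,-10,0],[0,-10,0],[0,-10,0],[0,-10,0],[0,0,0],[0,0,0]],"yaw":[0,0,0,0,0,0,0,0]}'
python3 - <<'E'
from h import *
print(tool([.4817,.2076,.1018]))
E
```

```text
time: 11.08
ee_pos: [0.504, 0.1973, 0.1019]
tcp_rot: [-179.9, -0.0, 65.3]
wrist_force: [-6.4, 2.1, 10.2]
opening: 0.0297
grasp_force: 61.8
[  0.1 -24.5   0.1]
```

```bash
python3 -m handwheel '{"gripper":[-1,-1,-1,-1,-1,-1,-1],"slide":[[0,0,-0.8],[0,-4,0],[0,-6,0],[0,-6,0],[0,-3,0],[0,0,0],[0,0,0]],"yaw":[0,0,0,0,0,0,0]}'
python3 - <<'E'
from h import *
print(tool([.4817,.2076,.1018]))
E
```

```text
time: 11.67
ee_pos: [0.4874, 0.2046, 0.1016]
tcp_rot: [-179.9, 0.0, 65.3]
wrist_force: [0.2, 0.2, -2.7]
opening: 0.0291
grasp_force: 60.1
[ 0.3 -6.4 -0.2]
```

```bash
python3 -m handwheel '{"gripper":[-1,-1,-1,-1,-1],"slide":[[0,-2,0.2],[0,-2,0.2],[0,-1.5,0.2],[0,0,0],[0,0,0]],"yaw":[0,0,0,0,0]}'
python3 - <<'E'
from h import *
w=snap("wrist","w5")
print(tool([.4817,.2076,.1018]))
a=snap("scene","scene5");b=snap("side","side5")
A=np.hstack([crop(a,310,175,80,60,5),crop(b,150,120,80,60,5)])
B=crop(w,0,170,512,214,A.shape[1]/512)[:290]
cv2.imwrite("pics/f.png",np.vstack([A,B]))
E
```

```text
time: 12.08
ee_pos: [0.4831, 0.2068, 0.1015]
tcp_rot: [-180.0, 0.0, 65.3]
wrist_force: [-0.8, -0.3, -2.9]
opening: 0.0297
grasp_force: 60.1
[ 0.1 -1.7 -0.3]
```

View pics/f.png

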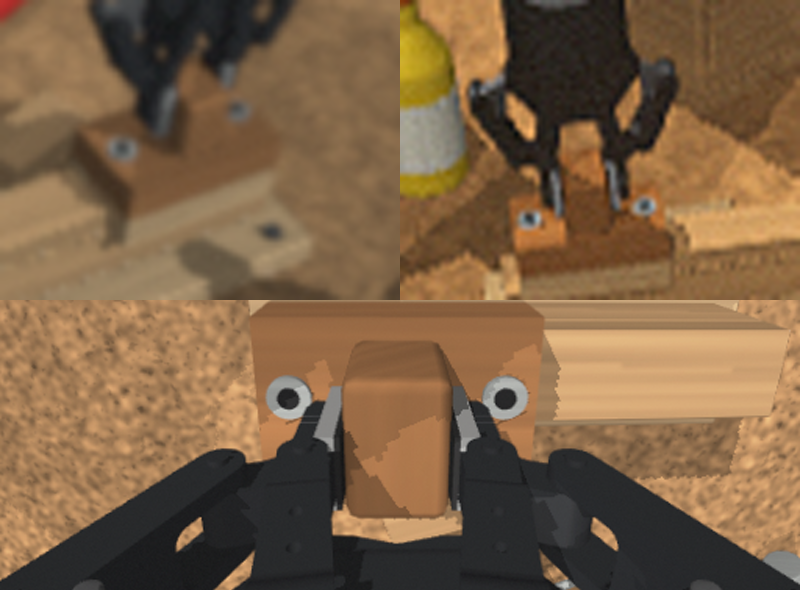

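The jig straddles the rail over the seat with its tail about at the step edge (side crop (668,240)), still upright. I move the last bit forward and feel downwards.

```bash
python3 -m handwheel '{"gripper":[-1,-1,-1,-1,-1],"slide":[[0,-1.5,0],[0,0,0.8],[0,0,0.8],[0,0,0],[0,0,0]],"yaw":[0,0,0,0,0]}'
python3 -m handwheel '{"gripper":[-1,-1,-1,-1],"slide":[[0,0,1],[0,0,1],[0,0,0],[0,0,0]],"yaw":[0,0,0,0]}'
```

```text
time: 12.65
ee_pos: [0.4818, 0.2074, 0.0999]
tcp_rot: [-180.0, 0.0, 65.3]
wrist_force: [0.2, 0.3, -2.5]
opening: 0.0295
grasp_force: 60.1
time: 12.98
ee_pos: [0.4818, 0.2074, 0.0979]
tcp_rot: [-180.0, 0.0, 65.3]
wrist_force: [0.9, 1.4, -3.1]
opening: 0.0293
grasp_force: 60.1
```

```bash
python3 -m handwheel '{"gripper":[-1,-1,-1,-1,-1],"slide":[[0,0,1.5],[0,0,1.5],[0,0,1.5],[0,0,0],[0,0,0]],"yaw":[0,0,0,0,0]}'
python3 -m handwheel '{"gripper":[-1,-1,-1,-1],"slide":[[0,0,1.5],[0,0,1],[0,0,0],[0,0,0]],"yaw":[0,0,0,0]}'
```

```text
time: 13.4
ee_pos: [0.4816, 0.2069, 0.093]
tcp_rot: [-180.0, 0.1, 65.3]
wrist_force: [-0.5, -4.8, -2.7]
opening: 0.0291
grasp_force: 60.1
time: 13.73
ee_pos: [0.4817, 0.2069, 0.0914]
tcp_rot: [180.0, 0.0, 65.3]
wrist_force: [-3.2, -6.2, 4.1]
opening: 0.0291
grasp_force: 61.2
```

```bash
python3 -m handwheel '{"gripper":[-1,-1,-1,-1,-1,-1],"slide":[[-0.8,0,0],[0,0,1],[0,0,1],[0,0,1],[0,0,0],[0,0,0]],"yaw":[0,0,0,0,0,0]}'
```

```text
time: 14.23
ee_pos: [0.4816, 0.2068, 0.089]
tcp_rot: [180.0, -0.0, 65.3]
wrist_force: [-4.6, -4.2, 7.2]
opening: 0.0291
grasp_force: 61.7
```

```bash
python3 -m handwheel '{"gripper":[-1,-1,-1,-1,-1],"slide":[[0,0,1],[0,0,1],[0,0,1],[0,0,0],[0,0,0]],"yaw":[0,0,0,0,0]}'
```

```text
time: 14.65
ee_pos: [0.4816, 0.2068, 0.0864]
tcp_rot: [180.0, -0.1, 65.3]
wrist_force: [-5.0, -4.8, 11.2]
opening: 0.0293
grasp_force: 62.1
```

```bash
python3 -m handwheel '{"gripper":[-1,-1,-1,-1,-1],"slide":[[-0.4,-0.2,0.7],[0,0,0.7],[0,0,0],[0,0,0],[0,0,0]],"yaw":[0,0,0,0,0]}'
python3 -m handwheel '{"gripper":[-1,-1,-1,-1,-1],"slide":[[0,0,0.6],[0,0,0.5],[0,0,0],[0,0,0],[0,0,0]],"yaw":[0,0,0,0,0]}' 80
```

```text
time: 15.07
ee_pos: [0.4816, 0.2067, 0.0858]
tcp_rot: [179.9, -0.1, 65.3]
wrist_force: [-5.0, -5.0, 16.5]
opening: 0.029
grasp_force: 62.6
time: 15.48
ee_pos: [0.4816, 0.2067, 0.0858]
tcp_rot: [179.9, -0.2, 65.3]
wrist_force: [-9.4, -6.7, 25.0]
opening: 0.0289
grasp_force: 78.5
```

```bash
python3 - <<'E'
from h import *
a=snap("scene","scene6");b=snap("side","side6")
cv2.imwrite("pics/g.png",np.hstack([crop(a,310,175,80,60,5),crop(b,150,120,80,60,5)]))
o=sensors.get_obs();print(o["ee_pos"],o["wrist_force"],o["time"])
E
```

```text
[0.48160176 0.20673804 0.08580678] [-9.80564515 -6.98899058 24.7464111 ] 15.5833
```

View pics/g.png

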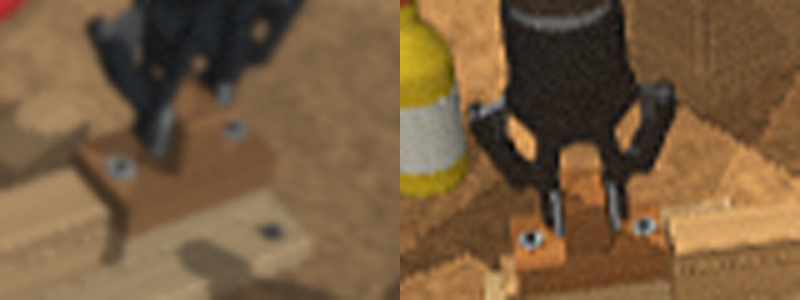

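The jig is down past the step top, level and upright, with its bushes at side crop (530,240) and (643,227). The force rises with no further travel at TCP z = 0.0858, exactly 16 mm below the step contact, so it is home.

```bash
python3 -c "
from workcell import ticket
print(ticket.job_done())"
```

```text
the job is handed in; nothing more can be done
None
```

I handed the job in at about 15.6 s, with the wooden jig over the pin and the gripper still holding it pressed against the hard stop (about 25 N at the wrist), 16 mm below the step as expected for fully home; no verdict came back.

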